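Push a row of potted cuttings up to the end stop

ROBOT

A 6-joint arm with a two-finger parallel gripper is mounted at the origin on the work surface. World frame = base frame: x ahead of the robot, y to its left, z up, the work surface at z = 0. Lengths are in m, angles in rad, forces in N, time in s.
With the tool pointing down it reaches from about 0.3 to 0.75 m from the base axis. Payload 8.5 kg.
Tool frame: the origin (TCP) lies between the finger pads; the fingertips stand 25 mm ahead of it and the grasp point (between the pads) lies 6 mm ahead of it (r.finger_overhang is the distance from the TCP to the fingertips, in m); z points along the fingers, y is the line along which they close (so a half turn about z gives the same grasp; the last joint's range is limited). The gripper opens to 88 mm and grips with 3 to 60 N. Pads are 18 mm wide; open, the fingers measure 123 mm over their backs; the gripper's body (75 mm by 187 mm) begins 45 mm behind the grasp point.
Start: joints at [-1.385, 0.381, 1.297, -0, 1.464, -0.215], TCP at [0.215, -0.506, 0.264] pointing down, gripper open.
Joint ranges: [-3.11, 3.11], [-0.89, 2.33], [0.22, 2.48], [-1.42, 4.56], [0.17, 2.85], [-2.88, 2.88]. Speed limits (rad/s): [2.39, 2.39, 3.14, 3.14, 3.14, 3.14].

INTERFACE

Orientations are given as a unit quaternion [w, x, y, z].
In Python, from station import r gives the robot as it stands.
- The arm moves only by the tool arm_command, never from a script. Its argument "increments" is a list of rows, each a list of 5 numbers: the shift along the tool's x, y, z in cm, then the turn about the tool's z in rad, then the opening, from 0 (shut) to 1 (fully open). A call has 1 to 20 rows; each row is the pose to reach, as a shift and turn from the pose commanded when the call began, along the tool's axes at that moment; what a row does not reach only later rows make up. A row lasts 1/10 s, in which the tool goes at most 50 mm and 8.59 degrees, less where a joint would pass 70% of its speed; a pose out of reach is approached as far as the arm can. A call with a gripper value outside its range is refused whole. The fingers move at their own pace and stop on an object; the grip force is fixed at half the most. Time passes only in rows, so rows that repeat a pose let the fingers close. It gives the time, the measured TCP pose, the force, the opening and the grip force at its end, in the units of the state.
- r.read_state(): the state, without advancing time (a new reading comes with each control period).
- r.capture(name): name is "side" or "top" or "wrist"; returns the picture (400x640x3 uint8, blue, green, red); there is no depth.
- r.camera_info(name): a dict with "fx", "fy", "cx", "cy" (pixels), "rvec" (rotation vector, rad) and "tvec" (3), from world to camera coordinates, as OpenCV has them. Camera axes: x right, y down, z forward; pixel columns grow to the right and rows downward; lengths in m; the calibration is good to about 2 mm. The wrist camera is an equidistant fisheye: a pixel r from the principal point sees the ray r / f radians off the axis. A picture is of the moment at which its call begins: read the wrist's pose just before it. camera_info takes no time and is no camera call; for the wrist camera it gives the pose at the moment of the call.
- r.finish_job(): hands the job in; it is judged then, once.
The state is a dict: "t": time; "joints": joint angles; "qvel": joint speeds; "tau": joint torques, N m; "ee_pos": TCP position; "tcp_rot": TCP orientation; "wrist_force": force on the tool from outside, world axes, zero at the start; "ft_torque": the same for the moment, N m; "opening": opening from 0.0 (shut) to 1.0 (fully open); "grip_force": force on a finger pad.
Only numpy, scipy, OpenCV 4.12 (cv2) and the standard library are available. Lean on these libraries where they do the work, as an engineer would, in place of code of your own. Each camera call takes 0.05 s, during which the arm holds its last target. There are 200 camera calls.

TASK

Push the row of four square pots along the aluminium rail, as one train, until the leading pot is up against the yellow end stop and all four stand upright and touching one another. Push with the fingertips on the rear pot only (the one farthest from the stop); do not grasp, lift, tip or pull the pots apart, and leave the clay pot, the jar and the dibber where they are. Finish with the hand clear.

Things in the scene. Friction and masses are not known exactly. Their poses are not given: they have to be found in the camera images.
- rail: fixed aluminium channel on the bench, 500 mm long, 86 mm wide: a floor whose top is 6 mm above the bench and two side walls 6 mm thick, 22 mm high above the bench, 74 mm apart inside. Origin at the centre of its underside; x runs along the rail (roughly to the robot's left), z up. At one of its ends sits the yellow stop, at the other a wooden strip only 4 mm thick lies flat on the rail floor (not a stop)
- stop: fixed yellow end stop block standing in the rail, 25 mm along the rail, 74 mm across, 45 mm high above the rail floor. It is at either the +x or the -x end of the rail (drawn at random), clamped so that its centre is 195 to 236 mm from the rail's centre; its face towards the pots is 12.5 mm from its centre. Origin at the centre of its underside, on the rail floor
- pot_a: square plastic nursery pot filled with firm compost, black, 70 x 70 mm and 60 mm high, straight sides, a 15 mm seedling tuft (look only) on top, loose, 0.12 to 0.24 kg. First pot of the row, at the rail's +x end; the row a, b, c, d starts with the pots touching. Origin at the centre of its underside, z up; its x axis lies along the rail's x. Best pushed at or below mid-height, where it slides without tipping
- pot_b: square plastic nursery pot filled with firm compost, brick red, 70 x 70 mm and 60 mm high, straight sides, a 15 mm seedling tuft (look only) on top, loose, 0.12 to 0.24 kg. Second of the row. Origin at the centre of its underside, z up; its x axis lies along the rail's x. Best pushed at or below mid-height, where it slides without tipping
- pot_c: square plastic nursery pot filled with firm compost, black, 70 x 70 mm and 60 mm high, straight sides, a 15 mm seedling tuft (look only) on top, loose, 0.12 to 0.24 kg. Third of the row. Origin at the centre of its underside, z up; its x axis lies along the rail's x. Best pushed at or below mid-height, where it slides without tipping
- pot_d: square plastic nursery pot filled with firm compost, brick red, 70 x 70 mm and 60 mm high, straight sides, a 15 mm seedling tuft (look only) on top, loose, 0.12 to 0.24 kg. Last of the row, at the rail's -x end. Origin at the centre of its underside, z up; its x axis lies along the rail's x. Best pushed at or below mid-height, where it slides without tipping
- clay_pot: bystander: small empty terracotta pot, 80 mm across the rim, 75 mm high, loose on the bench on the far side of the rail. Origin at the centre of its underside
- feed_jar: bystander: amber glass jar with white cap, 60 mm across, 75 mm high, loose on the bench on the far side of the rail. Origin at the centre of its underside
- dibber: bystander: wooden dibber lying flat on the bench on the far side of the rail, across it, about 145 mm long, 20 mm high: a round shaft with a pointed tip and a 60 mm wide cross handle. Origin under the middle of its shaft, x along the shaft

How it is judged:
At the end, for the whole second after the job is handed in: The leading pot's face is within 4 mm of the stop, each gap between neighbours is under 4 mm, and all four pots stand upright on the rail floor, at rest (((x of stop in the frame of rail above 0 m and horizontal distance between pot_a and stop below 0.0515 m) or (x of stop in the frame of rail below 0 m and horizontal distance between pot_d and stop below 0.0515 m)) and horizontal distance between pot_a and pot_b below 0.074 m and horizontal distance between pot_b and pot_c below 0.074 m and horizontal distance between pot_c and pot_d below 0.074 m and angle between each of pot_a, pot_b, pot_c, pot_d's own z axis and vertical below 0.06 rad and height (world z) of each of pot_a, pot_b, pot_c, pot_d below 0.01 m and linear speed of each of pot_a, pot_b, pot_c, pot_d below 0.01 m/s); the robot touches nothing.
It fails at once if a pot is lifted more than 12 mm or tipped by more than 0.3 rad (height (world z) of any of pot_a, pot_b, pot_c, pot_d above 0.018 m or angle between any of pot_a, pot_b, pot_c, pot_d's own z axis and vertical above 0.3 rad).
It fails at once if the train comes apart by more than 15 mm (horizontal distance between pot_a and pot_b above 0.085 m or horizontal distance between pot_b and pot_c above 0.085 m or horizontal distance between pot_c and pot_d above 0.085 m).
It fails at once if the fingers push on a pot other than the rear one (over 1 N) (contact force between the fingers and pot_b above 1 N or contact force between the fingers and pot_c above 1 N or (x of stop in the frame of rail above 0 m and contact force between the fingers and pot_a above 1 N) or (x of stop in the frame of rail below 0 m and contact force between the fingers and pot_d above 1 N)).
It fails at once if the fingers straddle a pot as for a grasp ((horizontal distance between the grasp point and pot_a below 0.03 m and height (world z) of the grasp point below 0.078 m) or (horizontal distance between the grasp point and pot_b below 0.03 m and height (world z) of the grasp point below 0.078 m) or (horizontal distance between the grasp point and pot_c below 0.03 m and height (world z) of the grasp point below 0.078 m) or (horizontal distance between the grasp point and pot_d below 0.03 m and height (world z) of the grasp point below 0.078 m)).
It fails at once if the clay pot, the jar or the dibber is moved by more than 15 mm (distance of any of clay_pot, feed_jar, dibber from where it was at the start of the episode above 0.015 m).
It also fails if it takes over 38 s, if anything falls off the work surface, if the arm or the gripper's body presses on something with over 40 N, if the wrist force passes 120 N, or if a joint passes its speed limit or range.

## Working session

There is one attempt and no reset: what is moved stays moved. The work goes in short steps, Python scripts to look and compute and a tool call to move; the robot and the scene stay as the last step left them, time stands still between calls to the robot, and variables do not carry over. Pictures are saved under pics/ and viewed, at most 10 in all, crops included, and the job is handed in when it is done.

Besides the shell and the picture viewer there is one more tool, called after "Request:" by a JSON object that holds its "fn" and its "kwargs". arm_command: Moves the arm, as the interface text tells. Its arguments: {"type":"object","properties":{"increments":{"type":"array","items":{"type":"array","items":{"type":"number"}}}},"required":["increments"]}

```bash
mkdir -p pics; python3 - <<'E'
from station import r
import cv2
for n in("top","side"):
    cv2.imwrite(f"pics/{n}0.png",r.capture(n)); print(n,r.camera_info(n))
print(r.read_state())
E
```

```text
top {'fx': 374.07194363443153, 'fy': 374.07194363443153, 'cx': 320.42176112037936, 'cy': 198.09880417792533, 'rvec': array([ 2.07485087, -2.15264204,  0.22273378]), 'tvec': array([0.00407301, 0.6042322 , 0.57740043])}
side {'fx': 442.93324472101466, 'fy': 442.93324472101466, 'cx': 318.73164939861886, 'cy': 208.12386835811796, 'rvec': array([ 0.57407662, -2.70261288,  1.14142347]), 'tvec': array([0.58415828, 0.21525571, 0.72172399])}
{'t': 0.1, 'joints': array([-1.38531829e+00,  3.81168171e-01,  1.29816705e+00, -4.64094958e-05,
        1.46363453e+00, -2.15313051e-01]), 'qvel': array([-0.00113543, -0.00163218, -0.00260043, -0.0007081 ,  0.001667  ,
        0.00020666]), 'tau': array([ 3.87140375e-03, -4.38651824e+01, -2.24909091e+01,  7.14989961e-02,
        3.43016186e-02, -5.28445673e-05]), 'ee_pos': array([ 0.21451936, -0.50619333,  0.26318431]), 'tcp_rot': array([-6.88812092e-04,  9.79987189e-01,  1.99059376e-01, -1.27963693e-05]), 'wrist_force': array([ 0.08573541, -0.3866614 ,  0.28716512]), 'ft_torque': array([-0.03021994,  0.00097959, -0.0109597 ]), 'grip_force': 0.0, 'opening': 0.993399028512703}
```

View pics/top0.png

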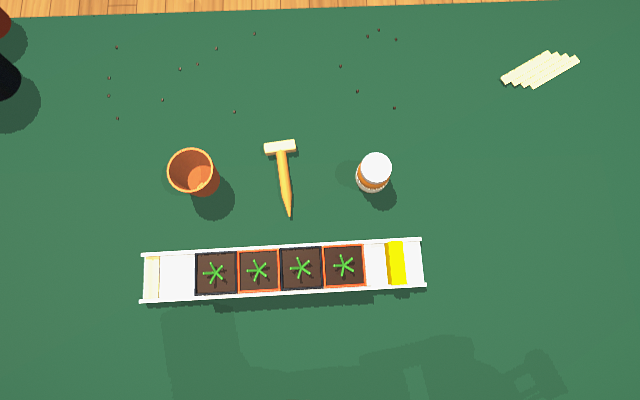

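View pics/side0.png

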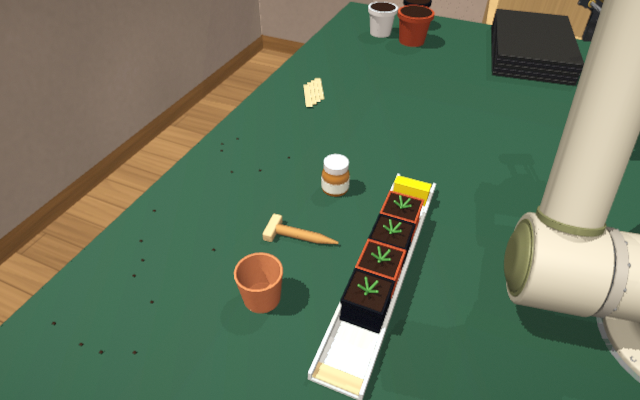

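The top view shows the wooden strip at the left end (about 150,277) and the yellow stop at the right (about 397,262). The rear pot is therefore the black one at the left, pot_a (about 216,274). The bystanders are beyond the rail, above it in the picture. I'll enlarge the row to read its corners.

```bash
python3 - <<'E'
import cv2
i=cv2.imread("pics/top0.png")[230:310,135:435]
i=cv2.resize(i[:, :],None,fx=2.66,fy=2.66,interpolation=cv2.INTER_CUBIC)
cv2.imwrite("pics/c.png",i)
E
cat > h.py <<'E'
import cv2,numpy as np
from station import r
def ray(n,uv,z):
    c=r.camera_info(n);R=cv2.Rodrigues(c["rvec"])[0];o=-R.T@c["tvec"]
    d=R.T@np.array([(uv[0]-c["cx"])/c["fx"],(uv[1]-c["cy"])/c["fy"],1])
    return o+d*(z-o[2])/d[2]
def ct(p,z): return ray("top",(135+p[0]/2.66,230+p[1]/2.66),z)
E
```

```text
(no output)
```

View pics/c.png

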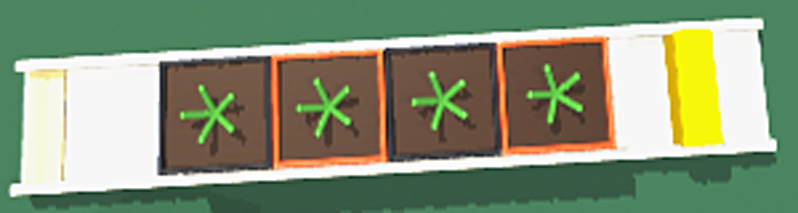

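```bash
python3 - <<'E'
from h import *
A1,A2=ct((161,62),.066),ct((159,174),.066)
D1,D2=ct((608,38),.066),ct((616,148),.066)
S1,S2=ct((675,31),.051),ct((684,146),.051)
W=[ct(p,.022) for p in((15,63),(11,194),(762,19),(776,150))]
for n,v in zip("A1 A2 D1 D2 S1 S2 W1 W2 W3 W4".split(),[A1,A2,D1,D2,S1,S2]+W):print(n,v.round(4))
a=(W[0]+W[1])/2;b=(W[2]+W[3])/2;u=(b-a)[:2];L=np.linalg.norm(u);u/=L;w=np.array([-u[1],u[0]])
print("rail len",L,"u",u,"ctr",(a+b)/2)
m=((a+b)/2)[:2]
P=lambda p:np.round([(p[:2]-m)@u,(p[:2]-m)@w],4)
for n,v in zip("A1 A2 D1 D2 S1 S2".split(),[A1,A2,D1,D2,S1,S2]):print(n,P(v))
s=r.read_state();from scipy.spatial.transform import Rotation as Ro
q=s["tcp_rot"];R=Ro.from_quat(q[[1,2,3,0]]).as_matrix();print(R.round(3),P(s["ee_pos"]))
print("joint6 yaw; tool x along push:",np.degrees(np.arctan2(u[1],u[0])))
E
```

```text
A1 [0.5178 0.1913 0.066 ]
A2 [0.4504 0.1904 0.066 ]
D1 [ 0.5224 -0.0868  0.066 ]
D2 [ 0.4555 -0.0876  0.066 ]
S1 [ 0.5265 -0.1316  0.051 ]
S2 [ 0.4548 -0.1319  0.051 ]
W1 [0.5239 0.3027 0.022 ]
W2 [0.4397 0.3001 0.022 ]
W3 [ 0.5348 -0.1959  0.022 ]
W4 [ 0.4492 -0.1971  0.022 ]
rail len 0.4980370564600045 u [ 0.02042887 -0.99979131] ctr [0.48689881 0.05247629 0.022     ]
A1 [-0.1382  0.0337]
A2 [-0.1387 -0.0337]
D1 [0.14   0.0327]
D2 [ 0.1394 -0.0342]
S1 [0.1849 0.0358]
S2 [ 0.1837 -0.0359]
[[ 0.921  0.39  -0.   ]
 [ 0.39  -0.921  0.001]
 [ 0.    -0.001 -1.   ]] [ 0.553  -0.2837]
joint6 yaw; tool x along push: -88.82943050212965
```

The rail measures 498 mm, which matches the stated length. The row runs from s=-0.139 to 0.140 (279 mm for 280), the stop face is at 0.1845, so travel is about 45 mm in world -y. I'll move behind pot_a with the fingers shut and closing across the rail.

Request:
{"fn": "arm_command", "kwargs": {"increments": [[53.5,-57.4,0,-1.192,0],[53.5,-57.4,0,-1.192,0],[53.5,-57.4,0,-1.192,0],[53.5,-57.4,0,-1.192,0],[53.5,-57.4,0,-1.192,0],[53.5,-57.4,0,-1.192,0],[53.5,-57.4,0,-1.192,0],[53.5,-57.4,0,-1.192,0],[53.5,-57.4,0,-1.192,0],[53.5,-57.4,0,-1.192,0],[53.5,-57.4,0,-1.192,0],[53.5,-57.4,0,-1.192,0],[53.5,-57.4,0,-1.192,0],[53.5,-57.4,0,-1.192,0],[53.5,-57.4,0,-1.192,0],[53.5,-57.4,0,-1.192,0],[53.5,-57.4,0,-1.192,0],[53.5,-57.4,0,-1.192,0],[53.5,-57.4,0,-1.192,0],[53.5,-57.4,0,-1.192,0]]}}

```text
t: 2.1
ee_pos: [0.4831, 0.2298, 0.2639]
tcp_rot: [0.0, 0.7, 0.714, -0.0]
wrist_force: [0.3, -0.6, 0.3]
opening: 0.005
grip_force: 0.0
```

Request:
{"fn": "arm_command", "kwargs": {"increments": [[0,0,4,0,0],[0,0,8,0,0],[0,0,12,0,0],[0,0,15,0,0],[0,0,17,0,0],[0,0,18.5,0,0],[0,0,20,0,0],[0,0,21,0,0],[0,0,21.5,0,0],[0,0,22,0,0],[0,0,22,0,0],[0,0,22,0,0]]}}

```text
t: 3.3
ee_pos: [0.4834, 0.2309, 0.0442]
tcp_rot: [0.0, 0.699, 0.715, 0.0]
wrist_force: [0.6, 0.2, -0.9]
opening: 0.009
grip_force: 0.0
```

```bash
python3 - <<'E'
from h import *
i=r.capture("side");cv2.imwrite("pics/s1.png",cv2.resize(i[150:400,220:520],None,fx=2.4,fy=2.4))
s=r.read_state();print(s["ee_pos"],s["wrist_force"],s["t"])
E
```

```text
[0.48345382 0.23088113 0.04422579] [-0.2472195  -0.03671871  0.23711263] 3.35
```

View pics/s1.png

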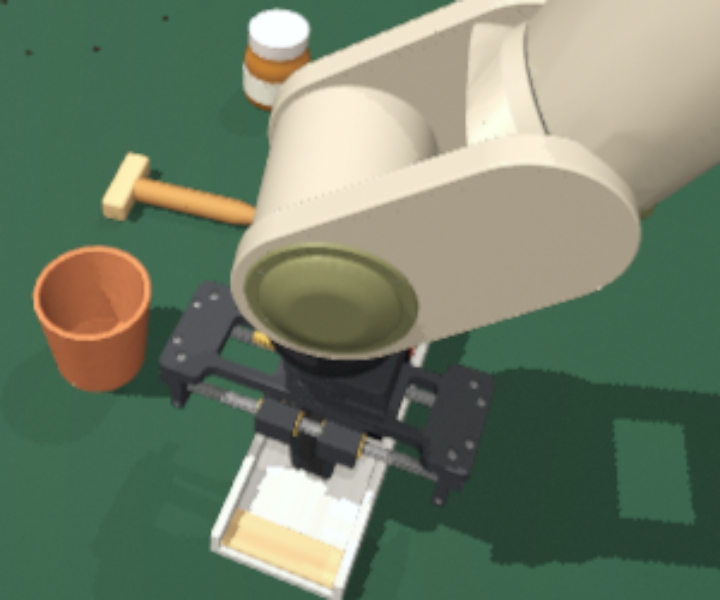

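The crop shows the closed fingers centred in the channel behind the rear pot (about 315,465), with the gripper body clear of the clay pot. Next comes a slow push, watching the force.

Request:
{"fn": "arm_command", "kwargs": {"increments": [[-0.8,0,0.1,0,0],[-1.4,0,0.1,0,0],[-1.9,0,0.1,0,0],[-2.2,0,0.1,0,0],[-2.4,0,0.1,0,0],[-2.6,0,0.1,0,0],[-2.8,0,0.1,0,0],[-3.0,0,0.1,0,0],[-3.2,0,0.1,0,0],[-3.4,0,0.1,0,0],[-3.6,0,0.1,0,0],[-3.8,0,0.1,0,0],[-4.1,0,0.1,0,0],[-4.4,0,0.1,0,0],[-4.7,0,0.1,0,0],[-5.0,0,0.1,0,0]]}}

```text
t: 4.95
ee_pos: [0.4844, 0.1806, 0.0428]
tcp_rot: [0.0, 0.699, 0.715, 0.0]
wrist_force: [-0.2, 4.6, 1.9]
opening: 0.007
grip_force: 2.3
```

Request:
{"fn": "arm_command", "kwargs": {"increments": [[-0.3,0,0,0,0],[-0.6,0,0,0,0],[-0.9,0,0,0,0],[-1.2,0,0,0,0],[-1.4,0,0,0,0],[-1.6,0,0,0,0],[-1.8,0,0,0,0],[-1.9,0,0,0,0],[-2.0,0,0,0,0]]}}

```text
t: 5.85
ee_pos: [0.4848, 0.1608, 0.0428]
tcp_rot: [0.0, 0.699, 0.715, 0.0]
wrist_force: [-0.3, 5.0, 2.1]
opening: 0.004
grip_force: 2.5
```

Request:
{"fn": "arm_command", "kwargs": {"increments": [[-0.1,0,0,0,0],[-0.2,0,0,0,0],[-0.3,0,0,0,0]]}}

```text
t: 6.15
ee_pos: [0.4849, 0.1597, 0.0429]
tcp_rot: [-0.001, 0.7, 0.715, 0.002]
wrist_force: [1.3, 27.5, 0.5]
opening: 0.004
grip_force: 13.5
```

The force jumped to 27 N, so the train is against the stop. I'll back off gently, then rise.

Request:
{"fn": "arm_command", "kwargs": {"increments": [[0.1,0,0,0,0],[0.2,0,0,0,0],[0.3,0,0,0,0],[0.5,0,0,0,0],[1,0,0,0,0],[2,0,0,0,0],[3.5,0,0,0,0],[4,0,0,0,0],[4,0,-3,0,0],[4,0,-7,0,0],[4,0,-12,0,0],[4,0,-17,0,0],[8,0,-20,0,0],[12,0,-20,0,0],[15,0,-20,0,0],[15,0,-20,0,0]]}}

```text
t: 7.75
ee_pos: [0.4806, 0.311, 0.2426]
tcp_rot: [-0.0, 0.698, 0.716, 0.0]
wrist_force: [0.9, -0.1, -0.3]
opening: 0.003
grip_force: 0.0
```

```bash
python3 - <<'E'
from h import *
i=r.capture("top");cv2.imwrite("pics/t2.png",cv2.resize(i[230:310,135:435],None,fx=2.66,fy=2.66,interpolation=cv2.INTER_CUBIC))
i=r.capture("side");cv2.imwrite("pics/s2.png",cv2.resize(i[150:400,220:520],None,fx=2.4,fy=2.4))
E
```

```text
(no output)
```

View pics/t2.png

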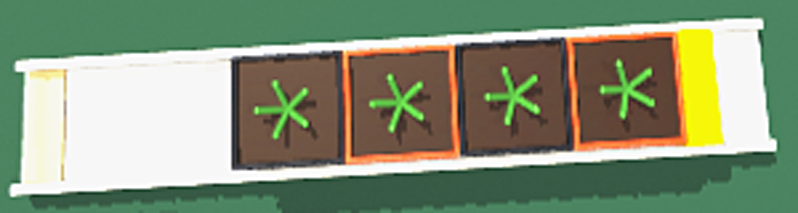

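View pics/s2.png

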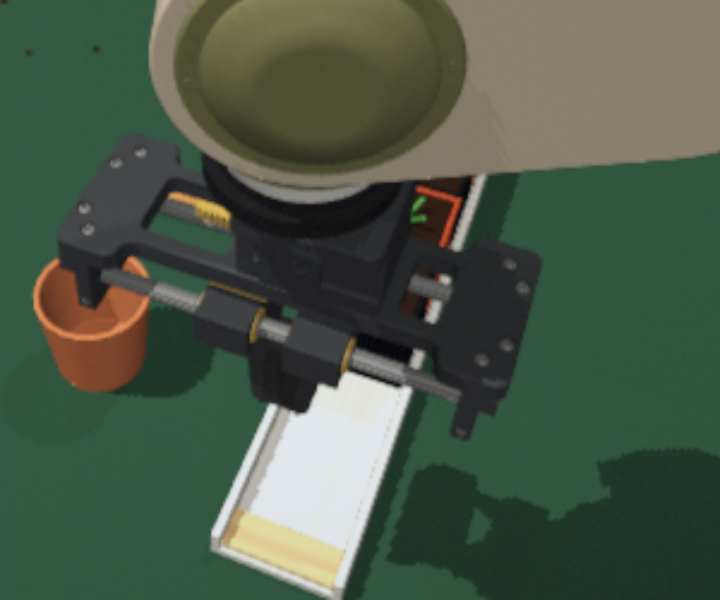

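The top view shows the lead pot's face on the stop (about 684,145) and the four pots touching and upright. The hand is well above everything, and the side view shows the clay pot has not moved.

```bash
python3 -c "
from station import r
print(r.finish_job())"
```

```text
the job is handed in; nothing more can be done
None
```

The four pots were pushed as one train against the yellow stop, upright and touching, with the hand clear, and the job is handed in (about 8 s of the 38 s used); the hand-in gave no verdict.

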